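Find the rocking corner of the jar plate and press its shim flat

TASK

The grey jar plate lies on four pads and one of its corners rocks. With the fingertips press gently down on the plate's corners one after another until you find the corner that gives, then press the raised shim lever beside that corner down until it lies flat and let go. Leave the other three shim levers standing up, lift nothing, and leave the plate and the things around it where they are.

Things in the scene. Friction and masses are not known exactly. Their poses are not given: they have to be found in the camera images.
- base: Fixed aluminium base 200 x 180 x 8 mm on a dark riser block 170 x 150 x 20 mm, screwed to the worktop (top of the base 28 mm above it), origin at the centre of its underside; its own -x edge is the front (towards the robot), its +y side is the left, z up. It carries four support pads, four shim levers and low stops round the plate that keep the plate from sliding more than about 2 mm.
- plate: Grey plastic jar plate 150 (along base x) x 160 (along base y) x 12 mm, 0.4 kg, lying loose on the four pads, underside 50 mm and top 62 mm above the worktop. Origin at the centre of its underside. A raised ring (76 mm outside, 4 mm high) in the middle holds a gold jar cap.
- corner_front_left (a point): Point to press on the plate's front left corner, above a pad (small dark disc), 50 mm from plate centre along base x, 60 mm along y, 62 mm above the worktop. Three corners are firm; one, unseen and changing, rocks: 1 N starts it down, 2 to 3 N takes it to a stop 4 mm lower; it springs back.
- corner_front_right (a point): Point to press on the plate's front right corner, above a pad (small dark disc), 50 mm from plate centre along base x, 60 mm along y, 62 mm above the worktop. Three corners are firm; one, unseen and changing, rocks: 1 N starts it down, 2 to 3 N takes it to a stop 4 mm lower; it springs back.
- corner_rear_left (a point): Point to press on the plate's rear left corner, above a pad (small dark disc), 50 mm from plate centre along base x, 60 mm along y, 62 mm above the worktop. Three corners are firm; one, unseen and changing, rocks: 1 N starts it down, 2 to 3 N takes it to a stop 4 mm lower; it springs back.
- corner_rear_right (a point): Point to press on the plate's rear right corner, above a pad (small dark disc), 50 mm from plate centre along base x, 60 mm along y, 62 mm above the worktop. Three corners are firm; one, unseen and changing, rocks: 1 N starts it down, 2 to 3 N takes it to a stop 4 mm lower; it springs back.
- shim_front_left (a joint): Shim lever at the front left corner: steel strip 24 x 4 mm on a pivot 80 mm from base centre along base x, 60 mm along y, 42 mm above the worktop. Its 35 mm tab points away from the plate, raised 0.45 rad at value 0; the value grows as it is pressed, to 0.45 = flat and level, upturned inner end under the plate. Starts at 0 to 0.05; stays where left; takes about 4 to 6 N at the tab.
- tab_front_left (a point): Point to press on top of the outer tab of the front left shim lever, 8 mm from its end (dark patch); about 56 mm above the worktop when up and 44 mm when flat, 103 mm (up) to 107 mm (flat) from base centre along base x.
- shim_front_right (a joint): Shim lever at the front right corner: steel strip 24 x 4 mm on a pivot 80 mm from base centre along base x, 60 mm along y, 42 mm above the worktop. Its 35 mm tab points away from the plate, raised 0.45 rad at value 0; the value grows as it is pressed, to 0.45 = flat and level, upturned inner end under the plate. Starts at 0 to 0.05; stays where left; takes about 4 to 6 N at the tab.
- tab_front_right (a point): Point to press on top of the outer tab of the front right shim lever, 8 mm from its end (dark patch); about 56 mm above the worktop when up and 44 mm when flat, 103 mm (up) to 107 mm (flat) from base centre along base x.
- shim_rear_left (a joint): Shim lever at the rear left corner: steel strip 24 x 4 mm on a pivot 80 mm from base centre along base x, 60 mm along y, 42 mm above the worktop. Its 35 mm tab points away from the plate, raised 0.45 rad at value 0; the value grows as it is pressed, to 0.45 = flat and level, upturned inner end under the plate. Starts at 0 to 0.05; stays where left; takes about 4 to 6 N at the tab.
- tab_rear_left (a point): Point to press on top of the outer tab of the rear left shim lever, 8 mm from its end (dark patch); about 56 mm above the worktop when up and 44 mm when flat, 103 mm (up) to 107 mm (flat) from base centre along base x.
- shim_rear_right (a joint): Shim lever at the rear right corner: steel strip 24 x 4 mm on a pivot 80 mm from base centre along base x, 60 mm along y, 42 mm above the worktop. Its 35 mm tab points away from the plate, raised 0.45 rad at value 0; the value grows as it is pressed, to 0.45 = flat and level, upturned inner end under the plate. Starts at 0 to 0.05; stays where left; takes about 4 to 6 N at the tab.
- tab_rear_right (a point): Point to press on top of the outer tab of the rear right shim lever, 8 mm from its end (dark patch); about 56 mm above the worktop when up and 44 mm when flat, 103 mm (up) to 107 mm (flat) from base centre along base x.
- pad_top_1 (a point): Centre of the top of one of the four round support pads (21 mm across) under the plate's corners, 50 mm above the worktop (49.8 mm for the one that gives: too little to see). The four look alike and are shuffled, so the number says nothing of the corner.
- pad_top_2 (a point): Centre of the top of one of the four round support pads (21 mm across) under the plate's corners, 50 mm above the worktop (49.8 mm for the one that gives: too little to see). The four look alike and are shuffled, so the number says nothing of the corner.
- pad_top_3 (a point): Centre of the top of one of the four round support pads (21 mm across) under the plate's corners, 50 mm above the worktop (49.8 mm for the one that gives: too little to see). The four look alike and are shuffled, so the number says nothing of the corner.
- pad_top_4 (a point): Centre of the top of one of the four round support pads (21 mm across) under the plate's corners, 50 mm above the worktop (49.8 mm for the one that gives: too little to see). The four look alike and are shuffled, so the number says nothing of the corner.
- nest_cap: Gold jar cap 64 mm across, 10 mm high, lying in the ring on the plate; loose, a bystander.
- empty_jar: Empty glass jar, 70 mm across, 112 mm high, a bystander; origin under its centre.
- roll: Roll of labels, 66 mm across, 39 mm high, lying flat, a bystander.
- tally: White tally counter 44 x 51 x 30 mm, a bystander.
- paste_brush: Flat brush with a wooden handle, 195 mm long along its x, lying flat, a bystander.

How it is judged:
By the outcome, as a careful person would: the job done as asked, in the order asked, and still so for the second after the job is handed in, with the robot touching nothing.
It also fails if it takes over 54 s, if anything falls off the work surface, if the arm or the gripper's body presses on something with over 40 N, if the wrist force passes 120 N, or if a joint passes its speed limit or range.

ROBOT

A 7-joint arm with a two-finger parallel gripper is mounted at the origin on a cart in front of the work surface, level with it; the furniture and walls round the work are solid. World frame = base frame: x ahead of the robot, y to its left, z up, the work surface at z = 0. Lengths are in m, angles in rad, forces in N, time in s.
With the tool pointing down it reaches from about 0.35 to 0.9 m from the base axis. Payload 8.1 kg.
Tool frame: the origin (TCP) lies on the centre line of the jaws, within the pads' length; the fingertips stand 17 mm ahead of it and the grasp point (between the pads) lies 2 mm behind it; y points along the fingers, x is the direction in which the jaws open and shut, and the axes are right-handed (so a half turn about y gives the same grasp; the last joint's range is limited). The gripper opens to 85 mm and grips with 20 to 120 N. Pads are 22 mm wide; open, the fingers measure 114 mm over their backs; the gripper's body (76 mm by 85 mm) begins 54 mm behind the grasp point. The pads swing forward as they close: fully open they stand 13 mm farther back than shut.
Start: joints at [-1.396, 0.434, 0.025, 1.573, -0.012, 1.134, -0.075], TCP at [0.171, 0.601, 0.248] pointing down, gripper open.
Joint ranges: [-2.62, 2.62], [-0.44, 2.09], [-1.27, 1.32], [0.08, 2.57], [-1.32, 4.46], [0.12, 2], [-2.74, 2.74]. Speed limits (rad/s): [2.22, 2.22, 3.01, 3.01, 3.14, 3.14, 3.14].

INTERFACE

Orientations are given as [roll, pitch, yaw] about the fixed x, y, z axes, in that order (R = Rz(yaw) Ry(pitch) Rx(roll)).
In Python, from plant import ctrl gives the robot as it stands. The module is installed in compiled form; this text tells all that it offers.
- The arm moves only by the tool send_rows, never from a script. Its argument "increments" is one flat list of numbers, 7 for each row, row after row: the shift along the tool's x, y, z in mm, then the turn, a rotation vector about the tool's x, y, z in rad, then the opening, from 0 (shut) to 1 (fully open). In form: [x, y, z, rx, ry, rz, hand, x, y, z, rx, ry, rz, hand, ...]. A call has 1 to 10 rows; each row shifts and turns the commanded pose from where the row before left it, along the tool's axes as they then stand; what a row does not reach is not made up. A row lasts 1/8 s, in which the tool goes at most 62.5 mm and 10.7 degrees, less where a joint would pass 70% of its speed; a pose out of reach is approached as far as the arm can. A call with a gripper value outside its range is refused whole. The fingers move at their own pace and stop on an object; the grip force is fixed at half the most. Time passes only in rows, so rows that do not move let the fingers close. It gives the time, the measured TCP pose, the force and the opening at its end, in the units of the state.
- ctrl.sense(): the state, without advancing time (a new reading comes with each control period).
- ctrl.get_image(name): name is "scene" or "top" or "wrist"; returns a dict with "color" (480x640x3 uint8, blue, green, red), "mtx" (3x3 intrinsics, pixels), "rvec" (rotation vector, rad) and "tvec" (3), from world to camera coordinates, as OpenCV has them. Camera axes: x right, y down, z forward; pixel columns grow to the right and rows downward; lengths in m; the calibration is good to about 2 mm. The wrist camera is an equidistant fisheye: a pixel r from the principal point sees the ray r / f radians off the axis. A picture is of the moment at which its call begins. There is no depth.
- ctrl.finish_job(): hands the job in, once; it reports no verdict.
Trained networks look in the newest picture that a camera, given by its name, has taken for a name from the list of things; names that differ only in an ending like _2 or _b are one class to them, and where a whole thing is asked for, a point or a joint stands for the part that bears it (a point fixed in the world has none). Each returns a list of dicts, best first, with "conf" (0 to 1); they miss things now and then, are a little off and sometimes report something else, mostly with a low value. They report only what shows in the picture. A call takes as long as a camera call.
- ctrl.recognise(camera, query): "at" ([x, y, z] in m, in world coordinates, good to about 4 mm: the middle of the surface that is visible of it).
The state is a dict: "t": time; "q": joint angles; "qvel": joint speeds; "effort": joint torques, N m; "tcp_pos": TCP position; "ee_rot": TCP orientation; "ft_force": force on the tool from outside, world axes, zero at the start; "torque": the same for the moment, N m; "gripper_width": opening from 0.0 (shut) to 1.0 (fully open).
Only numpy, scipy, OpenCV 4.12 (cv2) and the standard library are available. Lean on these libraries where they do the work, as an engineer would, in place of code of your own. Each camera call takes 0.05 s, during which the arm holds its last target.

## Working session

There is one attempt and no reset: what is moved stays moved. The work goes in short steps, Python scripts to look and compute and a tool call to move; the robot and the scene stay as the last step left them, time stands still between calls to the robot, and variables do not carry over. Pictures are saved under pics/ and viewed, and the job is handed in when it is done.

Besides the shell and the picture viewer there is one more tool, called after ">>>" as name(argument=value, ...) on one line, values as JSON. send_rows: Moves the arm, as the interface text tells. Its arguments: {"type":"object","properties":{"increments":{"type":"array"}},"required":["increments"]}

```bash
mkdir -p pics; python3 - <<'E'
from plant import ctrl
import cv2
s=ctrl.sense();print({k:s[k] for k in('t','tcp_pos','ee_rot','ft_force','gripper_width')})
for n in('scene','top'):
    im=ctrl.get_image(n);cv2.imwrite(f'pics/{n}0.png',im['color'])
    print(n,im['mtx'].tolist() if hasattr(im['mtx'],'tolist') else im['mtx'],im['rvec'],im['tvec'])
for q in('corner_front_left','corner_front_right','corner_rear_left','corner_rear_right','tab_front_left','tab_front_right','tab_rear_left','tab_rear_right','base','nest_cap','empty_jar','roll','tally','paste_brush'):
    r=ctrl.recognise('top',q);print(q,[(x['at'],round(x['conf'],2)) for x in r[:2]])
E
```

```text
{'t': 0.0, 'tcp_pos': array([0.17132292, 0.60055449, 0.24750756]), 'ee_rot': array([-1.57093658,  0.00162103,  1.29289959]), 'ft_force': array([ 1.39551041,  0.56107627, -0.03157117]), 'gripper_width': 1.0023102251683924}
scene [[535.9932409952365, 0.0, 310.99402289911427], [0.0, 535.9932409952365, 240.73657943624562], [0.0, 0.0, 1.0]] [ 1.90075859 -0.71324829  0.49619648] [-0.69867477  0.07069102  0.92562673]
top [[502.52195772575794, 0.0, 328.96407428952085], [0.0, 502.52195772575794, 230.7174489190741], [0.0, 0.0, 1.0]] [ 2.08811863 -2.15076325  0.16770964] [-0.3649038   0.57971007  0.81869403]
corner_front_left [([0.4982, -0.3222, 0.0606], 0.63)]
corner_front_right [([0.4982, -0.3221, 0.0627], 0.92), ([0.6123, -0.3257, 0.0503], 0.56)]
corner_rear_left [([0.4991, -0.324, 0.0645], 0.86)]
corner_rear_right [([0.4967, -0.3245, 0.0612], 0.92), ([0.4559, -0.22, 0.0473], 0.66)]
tab_front_left [([0.458, -0.2198, 0.0501], 0.79)]
tab_front_right [([0.3909, -0.3209, 0.0456], 0.82)]
tab_rear_left [([0.6101, -0.325, 0.0549], 0.69)]
tab_rear_right [([0.5452, -0.4263, 0.0516], 0.59)]
base [([0.4649, -0.3272, 0.0292], 0.91), ([0.5517, -0.5204, 0.0219], 0.5)]
nest_cap [([0.4987, -0.3242, 0.0716], 0.74)]
empty_jar [([0.7423, -0.2364, 0.0732], 0.85), ([0.6121, -0.3271, 0.057], 0.7)]
roll [([0.713, -0.3539, 0.0405], 0.78)]
tally [([0.5487, -0.5177, 0.0198], 0.64), ([0.4564, -0.2202, 0.0487], 0.53)]
paste_brush [([0.466, -0.58, 0.0151], 0.85)]
```

View pics/scene0.png

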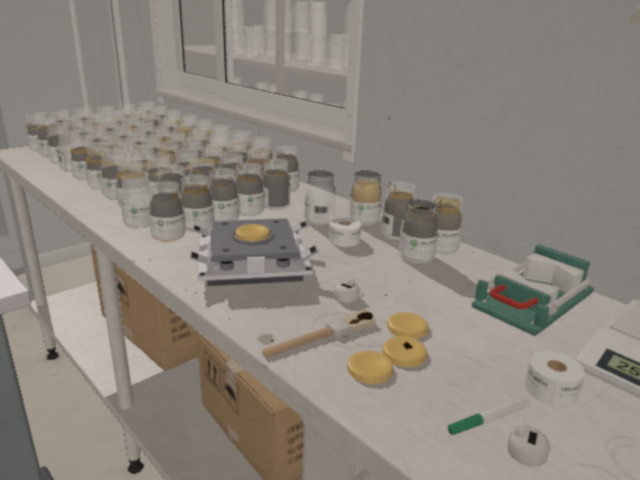

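View pics/top0.png

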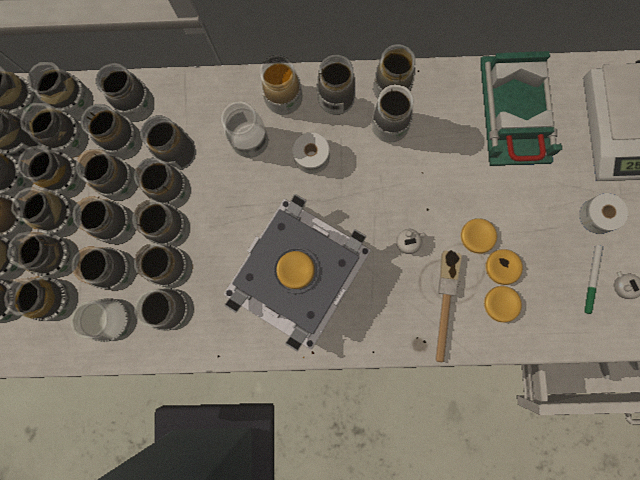

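```bash
python3 - <<'E'
import cv2
im=cv2.imread('pics/top0.png')[180:360,210:390];cv2.imwrite('pics/topz.png',cv2.resize(im,(720,720)[:2],interpolation=cv2.INTER_CUBIC)[:600] if 0 else cv2.resize(im,(600,600),interpolation=cv2.INTER_CUBIC))
im=cv2.imread('pics/scene0.png')[205:295,185:325];cv2.imwrite('pics/scenez.png',cv2.resize(im,(798,513),interpolation=cv2.INTER_CUBIC))
E
```

```text
(no output)
```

View pics/topz.png

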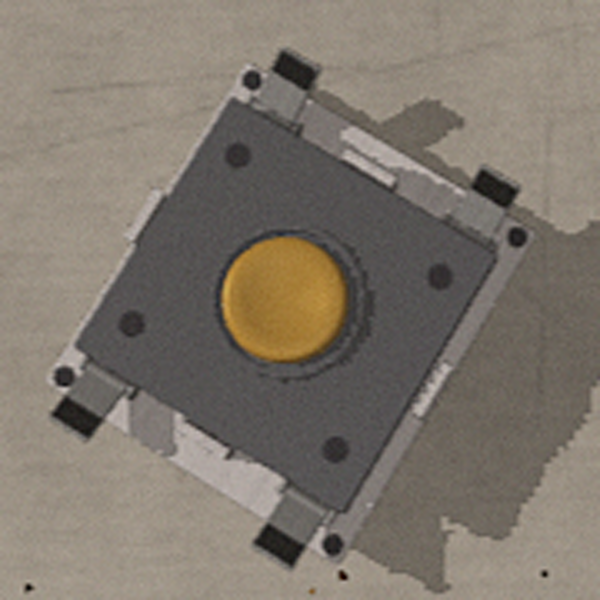

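View pics/scenez.png

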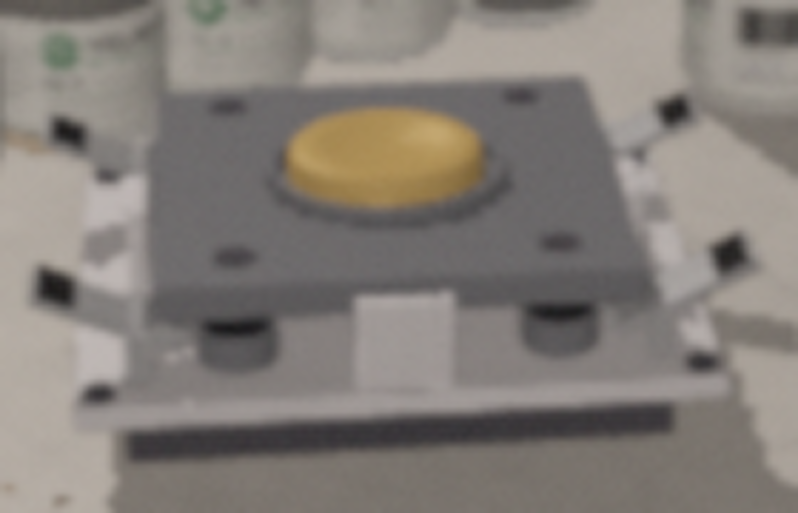

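```bash
cat > h.py <<'E'
import numpy as np,cv2
K=np.array([[502.52195772575794,0,328.96407428952085],[0,502.52195772575794,230.7174489190741],[0,0,1]])
R=cv2.Rodrigues(np.array([2.08811863,-2.15076325,0.16770964]))[0];t=np.array([-0.3649038,0.57971007,0.81869403])
def w(u,v,z):
    d=R.T@np.linalg.solve(K,[u,v,1]);c=-R.T@t
    return c+d*(z-c[2])/d[2]
E
python3 - <<'E'
from h import *
z=lambda p:(210+p[0]/3.3333,180+p[1]/3.3333)
D={'rl':(238,154),'rr':(440,276),'fl':(131,323),'fr':(335,449)}
T={'rl':(297,68),'rr':(495,186),'fl':(75,415),'fr':(281,543)}
loc={k:np.array([50*(1 if k[0]=='r' else -1),60*(1 if k[1]=='l' else -1)])/1000 for k in D}
def fit(P,L):
    ks=list(P);X=np.array([L[k] for k in ks]);Y=np.array([P[k] for k in ks])
    a=X-X.mean(0);b=Y-Y.mean(0);th=np.arctan2((a[:,0]*b[:,1]-a[:,1]*b[:,0]).sum(),(a*b).sum())
    Rm=np.array([[np.cos(th),-np.sin(th)],[np.sin(th),np.cos(th)]]);c=Y.mean(0)-Rm@X.mean(0)
    print('c',c,'yaw',th,np.degrees(th),'res mm',((Y-X@Rm.T-c)*1000).round(1).tolist());return th,c,Rm
P={k:w(*z(D[k]),.062)[:2] for k in D};th,c,Rm=fit(P,loc)
lt={k:np.array([.103*np.sign(v[0]),v[1]]) for k,v in loc.items()}
Q={k:w(*z(T[k]),.056)[:2] for k in T};th2,c2,R2=fit(Q,lt)
for k in loc: print(k,'dot',(c+Rm@loc[k]).round(4),'tab',(c2+R2@lt[k]).round(4), Q[k].round(4))
E
```

```text
c [ 0.50141791 -0.32463765] yaw -0.5745088817529949 -32.91693421722708 res mm [[0.4, -0.0], [0.0, -0.3], [-0.2, 0.3], [-0.2, -0.0]]
c [ 0.50189181 -0.32535449] yaw -0.5740467491908408 -32.89045597184008 res mm [[1.0, -1.0], [1.0, -0.3], [-0.9, 1.5], [-1.1, -0.1]]
rl dot [ 0.576  -0.3014] tab [ 0.621  -0.3309] [ 0.6219 -0.3319]
rr dot [ 0.5108 -0.4022] tab [ 0.5558 -0.4317] [ 0.5568 -0.432 ]
fl dot [ 0.4921 -0.2471] tab [ 0.448 -0.219] [ 0.4471 -0.2176]
fr dot [ 0.4268 -0.3478] tab [ 0.3828 -0.3198] [ 0.3817 -0.3199]
```

>>> send_rows(increments=[0,0,0,0,0.074,0,0,0,0,0,0,0.074,0,0,0,0,0,0,0.074,0,0,0,0,0,0,0.074,0,0,-10,0,-30,0,0,0,0,-20,0,-45,0,0,0,0,-20,0,-45,0,0,0,0,-20,0,-45,0,0,0,0,-20,0,-45,0,0,0,0,-20,0,-45,0,0,0,0])

```text
t: 2.05
tcp_pos: [0.3267, 0.3689, 0.2486]
ee_rot: [-1.571, -0.001, 0.997]
ft_force: [0.6, 0.6, 0.4]
gripper_width: 0.0
```

>>> send_rows(increments=[-20,0,-45,0,0,0,0,-20,0,-45,0,0,0,0,-20,0,-45,0,0,0,0,-20,0,-45,0,0,0,0,-20,0,-45,0,0,0,0,-40,0,-30,0,0,0,0,-40,0,-30,0,0,0,0,-40,0,-30,0,0,0,0,-40,0,-30,0,0,0,0,-40,0,-30,0,0,0,0])

```text
t: 3.3
tcp_pos: [0.478, -0.0868, 0.2486]
ee_rot: [-1.571, -0.001, 0.997]
ft_force: [1.1, -0.5, 0.0]
gripper_width: -0.001
```

```bash
cat >> h.py <<'E'
c0=np.array([.5014,-.3246]);th0=-.5745
Rb=np.array([[np.cos(th0),-np.sin(th0)],[np.sin(th0),np.cos(th0)]])
def st():
    from plant import ctrl
    s=ctrl.sense();b=Rb.T@(s['tcp_pos'][:2]-c0)
    print('t',round(s['t'],2),'base xy mm',(b*1000).round(1),'z',(s['tcp_pos'][2]*1000).round(2),'rpy',np.round(s['ee_rot'],4),'F',np.round(s['ft_force'],2),'g',round(s['gripper_width'],3),'maxqv',np.abs(s['qvel']).max().round(3),'q',np.round(s['q'],2))
E
python3 -c "from h import *;st()"
```

```text
t 3.3 base xy mm [-148.9  186.9] z 248.63 rpy [-1.5714e+00 -7.0000e-04  9.9720e-01] F [ 1.14 -0.53  0.03] g -0.001 maxqv 0.972 q [-0.34  0.21  0.49  1.93 -0.12  1.03  1.2 ]
```

>>> send_rows(increments=[-30,0,-25,0,0,0,0,-40,0,-30,0,0,0,0,-40,0,-30,0,0,0,0,-17,0,-14,0,0,0,0,0,30,0,0,0,0,0,0,40,0,0,0,0,0,0,40,0,0,0,0,0,0,30,0,0,0,0,0,0,8,0,0,0,0,0,0,0,0,0,0,0,0])

```text
t: 4.55
tcp_pos: [0.4923, -0.2459, 0.1006]
ee_rot: [-1.571, 0.0, 0.997]
ft_force: [-0.0, 0.2, 0.5]
gripper_width: -0.002
```

```bash
python3 - <<'E'
from h import *;st()
from plant import ctrl
for n in('top','scene','wrist'):
    im=ctrl.get_image(n)['color'];cv2.imwrite(f'pics/{n}1.png',im)
a=cv2.resize(cv2.imread('pics/top1.png')[180:360,210:390],(400,400));b=cv2.resize(cv2.imread('pics/scene1.png')[155:295,185:325],(400,400))
cv2.imwrite('pics/c1.png',np.hstack([a,b]))
E
```

```text
t 4.55 base xy mm [-50.5  61.1] z 100.61 rpy [-1.5708e+00  1.0000e-04  9.9680e-01] F [-0.02  0.18  0.52] g -0.002 maxqv 0.023 q [ 0.03  0.52  0.47  1.95 -0.33  0.75  1.69]
```

View pics/c1.png

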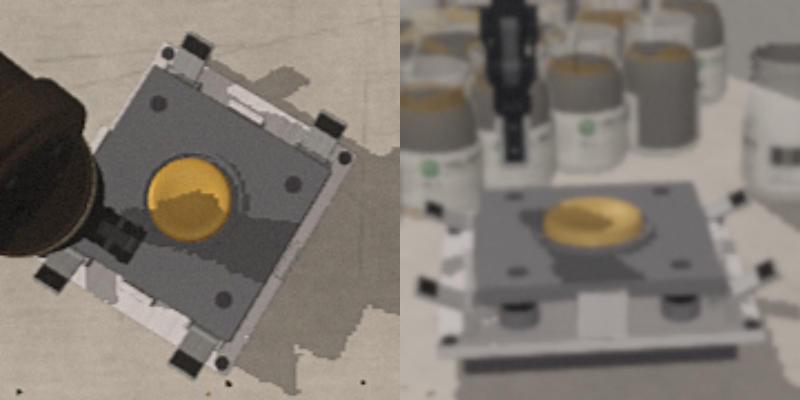

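View pics/wrist1.png

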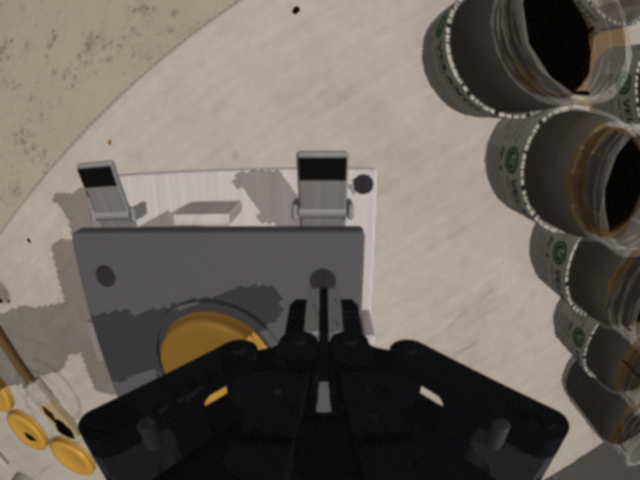

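>>> send_rows(increments=[0,6,0,0,0,0,0,0,6,0,0,0,0,0,0,5,0,0,0,0,0,0,2,0,0,0,0,0,0,0,0,0,0,0,0])

```text
t: 5.32
tcp_pos: [0.492, -0.2457, 0.0811]
ee_rot: [-1.57, 0.0, 0.997]
ft_force: [-0.9, 0.6, -0.8]
gripper_width: 0.001
```

>>> send_rows(increments=[0,1,0,0,0,0,0,0,0,0,0,0,0,0])

```text
t: 5.58
tcp_pos: [0.4922, -0.2457, 0.0804]
ee_rot: [-1.571, -0.0, 0.997]
ft_force: [0.6, -0.1, -0.1]
gripper_width: 0.005
```

>>> send_rows(increments=[0,1,0,0,0,0,0,0,0,0,0,0,0,0])

```text
t: 5.82
tcp_pos: [0.4921, -0.2457, 0.0793]
ee_rot: [-1.571, -0.0, 0.997]
ft_force: [-0.2, 0.1, 0.6]
gripper_width: 0.004
```

>>> send_rows(increments=[0,1,0,0,0,0,0,0,0,0,0,0,0,0])

```text
t: 6.08
tcp_pos: [0.4921, -0.2456, 0.0783]
ee_rot: [-1.571, -0.0, 0.997]
ft_force: [-0.5, 1.1, 1.8]
gripper_width: 0.002
```

>>> send_rows(increments=[0,1,0,0,0,0,0,0,0,0,0,0,0,0])

```text
t: 6.32
tcp_pos: [0.4921, -0.2455, 0.0773]
ee_rot: [-1.571, -0.0, 0.997]
ft_force: [-0.2, 1.6, 2.3]
gripper_width: -0.002
```

>>> send_rows(increments=[0,1,0,0,0,0,0,0,0,0,0,0,0,0])

```text
t: 6.58
tcp_pos: [0.4921, -0.2454, 0.0762]
ee_rot: [-1.57, -0.0, 0.997]
ft_force: [-0.6, 2.5, 2.7]
gripper_width: 0.005
```

```bash
python3 -c "from h import *;st()"
```

```text
t 6.58 base xy mm [-50.9  61.4] z 76.21 rpy [-1.5704e+00 -2.0000e-04  9.9710e-01] F [-0.65  2.49  2.71] g 0.005 maxqv 0.003 q [ 0.05  0.55  0.45  1.96 -0.36  0.7   1.71]
```

>>> send_rows(increments=[0,1,0,0,0,0,0,0,0,0,0,0,0,0])

```text
t: 6.82
tcp_pos: [0.4921, -0.2455, 0.0756]
ee_rot: [-1.571, -0.0, 0.997]
ft_force: [-2.8, 3.6, 8.3]
gripper_width: 0.0
```

>>> send_rows(increments=[0,1,0,0,0,0,0,0,0,0,0,0,0,0])

```text
t: 7.08
tcp_pos: [0.4921, -0.2455, 0.0752]
ee_rot: [-1.571, -0.001, 0.997]
ft_force: [-4.1, 5.3, 16.8]
gripper_width: 0.001
```

>>> send_rows(increments=[0,-3,0,0,0,0,0,0,-8,0,0,0,0,0,0,-14,0,0,0,0,0,-1,0,15,0,0,0,0,0,0,20,0,0,0,0,0,0,15,0,0,0,0,0,0,5,0,0,0,0,0,0,0,0,0,0,0,0,0,0,0,0,0,0])

```text
t: 8.2
tcp_pos: [0.446, -0.217, 0.0994]
ee_rot: [-1.572, -0.0, 0.997]
ft_force: [-0.5, 0.8, 0.8]
gripper_width: 0.0
```

```bash
python3 - <<'E'
from h import *;st()
from plant import ctrl
for n in('top','scene','wrist'):
    im=ctrl.get_image(n)['color'];cv2.imwrite(f'pics/{n}2.png',im)
a=cv2.resize(cv2.imread('pics/wrist2.png')[80:400,160:480],(400,400));b=cv2.resize(cv2.imread('pics/scene2.png')[155:295,185:325],(400,400))
cv2.imwrite('pics/c2.png',np.hstack([a,b]))
E
```

```text
t 8.2 base xy mm [-105.    60.2] z 99.39 rpy [-1.5715 -0.      0.997 ] F [-0.55  0.76  0.81] g 0.0 maxqv 0.002 q [-0.01  0.44  0.48  2.08 -0.32  0.69  1.67]
```

View pics/c2.png

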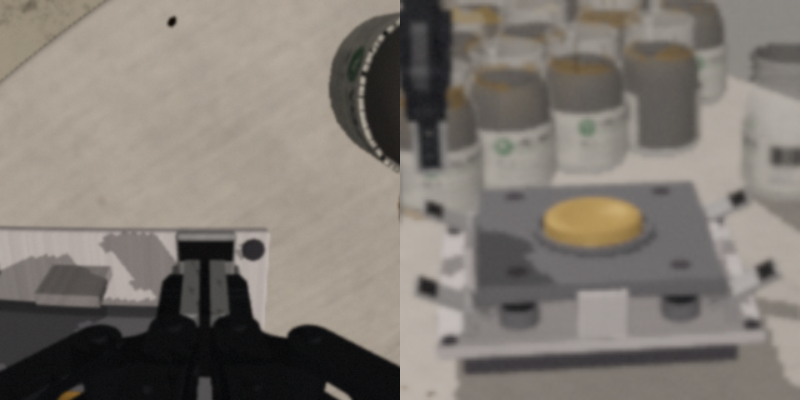

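>>> send_rows(increments=[0,7,0,0,0,0,0,0,7,0,0,0,0,0,0,5,0,0,0,0,0,0,2,0,0,0,0,0,0,2,0,0,0,0,0,0,2,0,0,0,0,0,0,2,0,0,0,0,0])

```text
t: 9.22
tcp_pos: [0.4445, -0.2162, 0.0723]
ee_rot: [-1.569, -0.0, 0.997]
ft_force: [-2.7, 1.9, 5.9]
gripper_width: -0.0
```

>>> send_rows(increments=[0,2,0,0,0,0,0,0,2,0,0,0,0,0,0,2,0,0,0,0,0])

```text
t: 9.6
tcp_pos: [0.4454, -0.2167, 0.0664]
ee_rot: [-1.571, -0.0, 0.997]
ft_force: [-2.0, 1.7, 4.7]
gripper_width: -0.005
```

>>> send_rows(increments=[0,2,0,0,0,0,0,0,1,0,0,0,0,0,0,1,0,0,0,0,0])

```text
t: 9.98
tcp_pos: [0.4452, -0.2165, 0.0622]
ee_rot: [-1.57, -0.0, 0.997]
ft_force: [-2.8, 2.1, 3.8]
gripper_width: 0.0
```

>>> send_rows(increments=[0,1,0,0,0,0,0,0,0,0,0,0,0,0])

```text
t: 10.22
tcp_pos: [0.4456, -0.2169, 0.0612]
ee_rot: [-1.571, 0.0, 0.997]
ft_force: [-0.0, -0.2, 0.0]
gripper_width: -0.005
```

>>> send_rows(increments=[0,0.5,0,0,0,0,0,0,0,0,0,0,0,0])

```text
t: 10.48
tcp_pos: [0.4458, -0.217, 0.0611]
ee_rot: [-1.572, -0.0, 0.997]
ft_force: [-1.7, 1.0, 3.9]
gripper_width: 0.0
```

>>> send_rows(increments=[0,0.5,0,0,0,0,0,0,0,0,0,0,0,0])

```text
t: 10.72
tcp_pos: [0.4458, -0.217, 0.0609]
ee_rot: [-1.572, -0.0, 0.997]
ft_force: [-2.9, 1.4, 11.2]
gripper_width: 0.0
```

>>> send_rows(increments=[0,-2,0,0,0,0,0,0,-8,0,0,0,0,0,0,-25,0,0,0,0,0,0,-35,0,0,0,0,0,0,-40,0,0,0,0,0,0,-30,20,0,0,0,0,0,0,30,0,0,0,0,0,0,20,0,0,0,0,0,0,0,0,0,0,0])

```text
t: 11.85
tcp_pos: [0.3858, -0.1781, 0.2007]
ee_rot: [-1.571, -0.001, 0.997]
ft_force: [0.3, -0.6, -0.1]
gripper_width: 0.003
```

```bash
python3 - <<'E'
from h import *;st()
from plant import ctrl
for n in('top','scene','wrist'):
    im=ctrl.get_image(n)['color'];cv2.imwrite(f'pics/{n}3.png',im)
a=cv2.resize(cv2.imread('pics/top3.png')[180:360,210:390],(400,400));b=cv2.resize(cv2.imread('pics/scene3.png')[155:295,185:325],(400,400))
cv2.imwrite('pics/c3.png',np.hstack([a,b]))
E
```

```text
t 11.85 base xy mm [-176.7   60.2] z 200.67 rpy [-1.5707e+00 -1.1000e-03  9.9750e-01] F [ 0.3  -0.59 -0.14] g 0.003 maxqv 0.047 q [-0.19  0.17  0.58  2.13 -0.12  0.88  1.45]
```

View pics/c3.png

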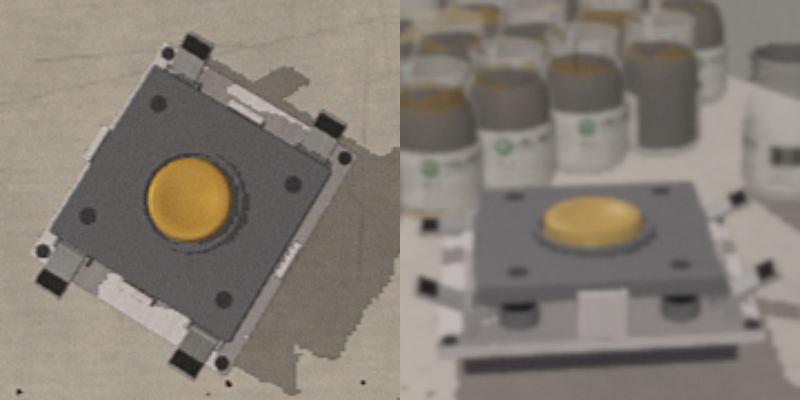

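View pics/wrist3.png

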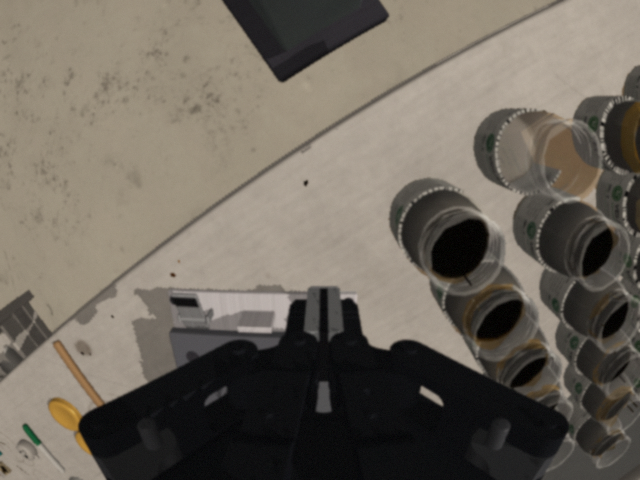

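```bash
python3 - <<'E'
from h import *
Ks=np.array([[535.993,0,310.994],[0,535.993,240.7366],[0,0,1]]);rv=np.array([1.90075859,-0.71324829,0.49619648]);tv=np.array([-0.69867477,0.07069102,0.92562673])
def P(bx,by,z):
    p=np.append(c0+Rb@np.array([bx,by])/1000,z/1000);return cv2.projectPoints(p[None],rv,tv,Ks,None)[0].ravel()
for n,f in(('before',[.45,.42]),):
  for v in(0,.3,.4,.45):
    a=.45-v;bx=-(80+27*np.cos(a)-2*np.sin(a));z=42+27*np.sin(a)+2*np.cos(a);print(v,P(bx,60,z).round(2))
for i in('0','3'):
    g=cv2.imread(f'pics/scene{i}.png')[:,:,:].max(2).astype(float)[215:245,185:215]
    m=(80-g).clip(0)
    # patch region
    m[:, :]=m; n,l,s,ce=cv2.connectedComponentsWithStats((g<70).astype(np.uint8)); print(i,[(s[k,4],(ce[k]+[185,215]).round(2).tolist()) for k in range(1,n)])
a=cv2.resize(cv2.imread('pics/scene0.png')[205:295,185:265],(400,450),interpolation=cv2.INTER_CUBIC);b=cv2.resize(cv2.imread('pics/scene3.png')[205:295,185:265],(400,450),interpolation=cv2.INTER_CUBIC)
cv2.imwrite('pics/c4.png',np.hstack([a,b]))
E
```

```text
0 [197.23 227.67]
0.3 [195.91 231.32]
0.4 [195.74 232.59]
0.45 [195.72 233.23]
0 [(np.int32(13), [196.46, 227.62])]
3 [(np.int32(13), [195.0, 233.15])]
```

View pics/c4.png

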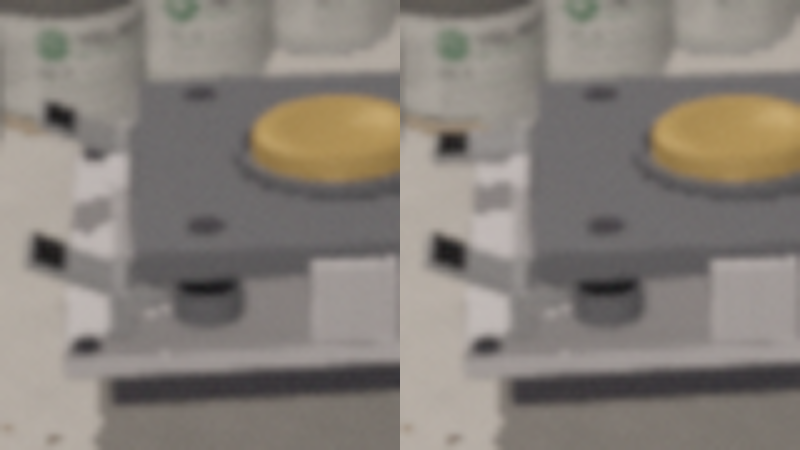

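The front-left tab's patch moved to row 233.15, where 233.23 means flat. The other three levers still stand up and the plate hasn't moved. I'm handing the job in.

```bash
python3 -c "
from h import *;st()
from plant import ctrl
print(ctrl.finish_job())"
```

```text
t 12.0 base xy mm [-174.7   60.2] z 200.64 rpy [-1.572e+00 -1.000e-04  9.969e-01] F [0.21 0.63 0.44] g -0.001 maxqv 0.009 q [-0.19  0.17  0.58  2.13 -0.12  0.87  1.45]
the job is handed in; nothing more can be done
None
```

The front-left corner is the one that rocks. I pressed its shim lever down flat, let go, and handed the job in at 12 s with the arm clear of everything.

- **Finding the corner:** I pressed front left first with the fingertips shut. It sank about 3 to 4 mm at 2 to 3 N, then met a stop, where the force rose to 17 N. As the first corner I tried gave, I did not press the other three.
- **Pressing the lever:** The tab moved down at about 4 to 6 N until it hit a hard stop with the fingertips about 44 mm above the worktop. I lifted off after about 11 N.
- **Last checks:**
  - In the scene camera picture the front-left tab sits at row 233.15; flat should be 233.23.
  - The other three levers are still raised.
  - The plate, cap and base look unmoved, and the force on the tool reads about zero.
- **Not checked:** I did not press the corner again to confirm the rocking is gone. I also did not compare the jar, roll, counter and brush with the first pictures, though the arm kept clear of them.

No check failed or disagreed.

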